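# Find where the oven's crumb tray binds and leave it just short

## Task

The pizza oven's crumb tray sticks somewhere along its bent runner, and it jams if it is shoved in there. Ease the tray in until you feel it start to bind, without forcing it, then draw it back about 20 mm so that it is left running free, and let go of it. Leave the scraper, jar, ladle and mug where they are.

Things in the scene. Friction and masses are not known exactly. Their poses are not given: they have to be found in the camera images.
- oven: Compact stainless pizza oven, 400 mm wide, 400 mm deep, 245 mm high, fixed on the slab. Origin on the slab's surface under the middle of its front face (the face with door, two knobs and tray slot); its x axis runs level from that face into the oven, y along the face, z up. The bar on the door stands 31 mm out of the front face, 212 mm up. The crumb tray slides along x under the chamber.
- tray (a joint): How far the crumb tray is pulled out, in m along the oven's -x axis: 0 fully home (front plate against the oven's front face), 0.25 fully out; it starts half open, 0.185 to 0.225. Shallow aluminium pan 300 mm wide, 330 mm long, 0.5 to 0.9 kg; the top of its 345 mm wide front plate is 64 mm above the slab. It stays where it is left.
- runner_mouth (a point): Front end of the side runner that is bent, at the oven's front face. The tray runs with an even drag of about 2 N until its rear corner meets the bend, hidden inside: somewhere between 0.07 and 0.155 of tray opening. From there the push grows by 1.5 to 2 N per mm; let go there, the tray stays pinched or creeps back a little; a light pull frees it. 4 to 12 N above the drag is a clear bind; 16 N is forcing it.
- tray_grip (a point): Middle of the tray's black stub grip, which sticks straight out of the middle of the front plate along the oven's -x axis: 24 mm wide (along the oven's y), 20 mm high, free end 34 mm beyond this point, its 50 mm wide foot 34 mm behind it, the front plate 50 mm behind it. It is 44 mm above the slab, moves with the tray, and lies opening + 50 mm in front of the oven's front face.
- scraper: Bystander: black plastic dough scraper lying flat, 90 x 110 mm, 4 mm thick with a 10 mm thick spine. Origin under its middle.
- jar: Bystander: small amber glass jar with a dark twist cap, 66 mm across, 84 mm high. Origin under its middle, z up.
- ladle: Bystander: aluminium ladle lying on the slab, bowl 84 mm across and 36 mm high, handle 220 mm long along its y axis. Origin under the bowl.
- mug: Bystander: blue enamel mug, 82 mm across, 85 mm high, handle at its y side. Origin under its middle, z up.

How it is judged:
By the outcome, as a careful person would: the job done as asked, in the order asked, and still so for the second after the job is handed in, with the robot touching nothing.
It also fails if it takes over 67 s, if anything falls off the work surface, if the arm or the gripper's body presses on something with over 40 N, if the wrist force passes 120 N, or if a joint passes its speed limit or range.

## Robot

A 6-joint arm with a two-finger parallel gripper is mounted at the origin on the work surface. World frame = base frame: x ahead of the robot, y to its left, z up, the work surface at z = 0. Lengths are in m, angles in rad, forces in N, time in s.
With the tool pointing down it reaches from about 0.35 to 0.85 m from the base axis. Payload 8.1 kg.
Tool frame: the origin (TCP) lies on the mounting face of the last link; the fingertips stand 186 mm ahead of it and the grasp point (between the pads) lies 167 mm ahead of it (grip_point_offset is the distance from the TCP to the grasp point, in m); z points along the fingers, y is the direction in which the jaws open and shut (so a half turn about z gives the same grasp; the last joint's range is limited). The gripper opens to 93 mm and grips with 3 to 60 N. Pads are 15 mm wide; open, the fingers measure 128 mm over their backs; the gripper's body (75 mm by 188 mm) begins 65 mm behind the grasp point.
Start: joints at [1.224, 0.13, 1.488, -0, 1.523, -0.085], TCP at [0.155, 0.58, 0.405] pointing down, gripper open.
Joint ranges: [-2.96, 2.96], [-0.89, 2.26], [0.02, 2.5], [-1.34, 4.48], [0, 2.73], [-2.66, 2.66]. Speed limits (rad/s): [2.39, 2.39, 2.79, 3.14, 3.14, 3.14].

## Interface

Orientations are given as a rotation vector (axis times angle).
In Python, from plant import read_state, read_camera, close_job, grip_point_offset gives the robot as it stands.
- The arm moves only by the shell command python3 -m creep 'ROWS' [OPENING] [FORCE]. ROWS is JSON, a list of rows, each a list of 2 entries, a list of its own where there are three numbers: the shift along the tool's x, y, z in cm, then the turn, a rotation vector about the tool's x, y, z in degrees. In form: [[[tx, ty, tz], [rx, ry, rz]], ...]. A call has 1 to 12 rows; each row shifts and turns the commanded pose from where the row before left it, along the tool's axes as they then stand; what a row does not reach is not made up. A row lasts 1/12 s, in which the tool goes at most 41.7 mm and 7.16 degrees, less where a joint would pass 70% of its speed; a pose out of reach is approached as far as the arm can. A call is refused whole if a number of a shift passes 4.17 or a number of a turn 7.16, either way. A call with a gripper value outside its range is refused whole. OPENING is the opening in per cent of the stroke, from 0 (shut) to 100 (fully open), set as the call begins (- or left out, the last holds). The fingers move at their own pace and stop on an object; FORCE is the grip in N (left out, the last holds). Time passes only in rows, so rows that do not move let the fingers close. It gives the time, the measured TCP pose, the force and the opening at its end, in the units of the state.
- read_state(): the state, without advancing time (a new reading comes with each control period).
- read_camera(name): name is "scene" or "top" or "wrist"; returns a dict with "img" (384x512x3 uint8, red, green, blue), "K" (3x3 intrinsics, pixels), "T" (4x4, takes a point from camera to world coordinates). Camera axes: x right, y down, z forward; pixel columns grow to the right and rows downward; lengths in m; the calibration is good to about 2 mm. A picture is of the moment at which its call begins. There is no depth.
- close_job(): hands the job in, once; it reports no verdict.
The state is a dict: "t": time; "q": joint angles; "dq": joint speeds; "joint_torque": joint torques, N m; "tool_pos": TCP position; "orientation": TCP orientation; "force": force on the tool from outside, world axes, zero at the start; "wrist_torque": the same for the moment, N m; "opening": finger opening in m.
Only numpy, scipy, OpenCV 4.12 (cv2) and the standard library are available. Lean on these libraries where they do the work, as an engineer would, in place of code of your own. Each camera call takes 0.05 s, during which the arm holds its last target.

## Working session

There is one attempt and no reset: what is moved stays moved. The work goes in short steps, Python scripts to look and compute and a shell command to move; the robot and the scene stay as the last step left them, time stands still between calls to the robot, and variables do not carry over. Pictures are saved under pics/ and viewed, and the job is handed in when it is done.

```bash
mkdir -p pics; ls
python3 - <<'E'
from plant import *
import cv2
print(read_state(), grip_point_offset)
for n in ("scene","top","wrist"):
    c=read_camera(n); cv2.imwrite(f"pics/{n}0.png",c["img"][:,:,::-1]); print(n,c["K"].tolist(),c["T"].round(4).tolist())
E
```

```text
pics
{'t': 0.0, 'q': array([ 1.22358142e+00,  1.31143532e-01,  1.48928761e+00, -1.03555429e-05,
        1.52299175e+00, -8.53653788e-02]), 'dq': array([-1.25557046e-04,  1.11279206e-03, -1.90807317e-03,  8.19048850e-04,
       -1.87748350e-04,  2.29639983e-05]), 'joint_torque': array([-3.07503324e-03, -5.59846795e+01, -4.91747296e+01,  7.65962410e-02,
        3.57606949e-02, -1.34054135e-04]), 'tool_pos': array([0.1552014 , 0.57933905, 0.4036931 ]), 'orientation': array([-4.10087307e-01, -3.11432506e+00,  2.81108852e-03]), 'force': array([0.39815608, 0.69660477, 0.40045416]), 'wrist_torque': array([-0.00572735,  0.01574207,  0.02986562]), 'opening': 0.09322986381591203} 0.1673
scene [[357.63550585142855, 0.0, 254.49430746401052], [0.0, 357.63550585142855, 183.26204964998894], [0.0, 0.0, 1.0]] [[0.3973, 0.7381, -0.5452, 0.9409], [0.9176, -0.3237, 0.2305, -0.094], [-0.0064, -0.5919, -0.806, 0.6749], [0.0, 0.0, 0.0, 1.0]]
top [[354.1819653123211, 0.0, 255.17037594527451], [0.0, 354.1819653123211, 190.27302338279742], [0.0, 0.0, 1.0]] [[-0.0233, -0.9967, 0.078, 0.46], [-0.9995, 0.0215, -0.0239, 0.0829], [0.0221, -0.0785, -0.9967, 1.0264], [0.0, 0.0, 0.0, 1.0]]
wrist [[271.36320841992614, 0.0, 257.0355734371492], [0.0, 271.36320841992614, 190.22211968663447], [0.0, 0.0, 1.0]] [[0.2601, 0.9207, 0.2909, 0.074], [0.9656, -0.2474, -0.0801, 0.601], [-0.0017, 0.3017, -0.9534, 0.3844], [0.0, 0.0, 0.0, 1.0]]
```

View pics/scene0.png

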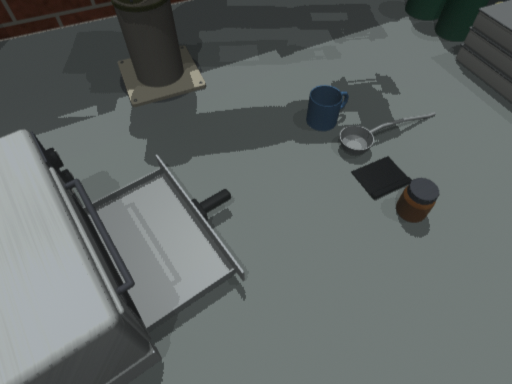

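View pics/top0.png

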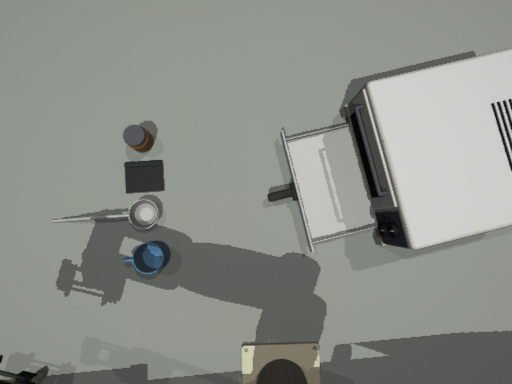

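View pics/wrist0.png

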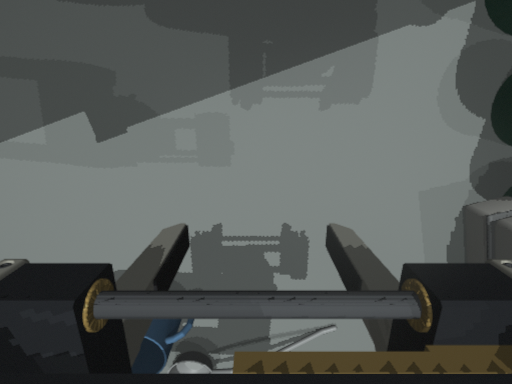

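The scene and top pictures show the oven to the robot's right (top: right side), its tray front plate running from about (284,130) to (312,250) and the grip at about (269..297,193). The mug, ladle, scraper and jar are on the left, with the wrist over that side. I'll enlarge the grip next.

Run:
```python
import cv2
a=cv2.imread("pics/top0.png")[110:260,250:450]; cv2.imwrite("pics/topc.png",cv2.resize(a,None,fx=4,fy=4,interpolation=cv2.INTER_CUBIC))
a=cv2.imread("pics/scene0.png")[150:290,90:260]; cv2.imwrite("pics/scenec.png",cv2.resize(a,None,fx=4,fy=4,interpolation=cv2.INTER_CUBIC))
```

```text
(no output)
```

View pics/topc.png

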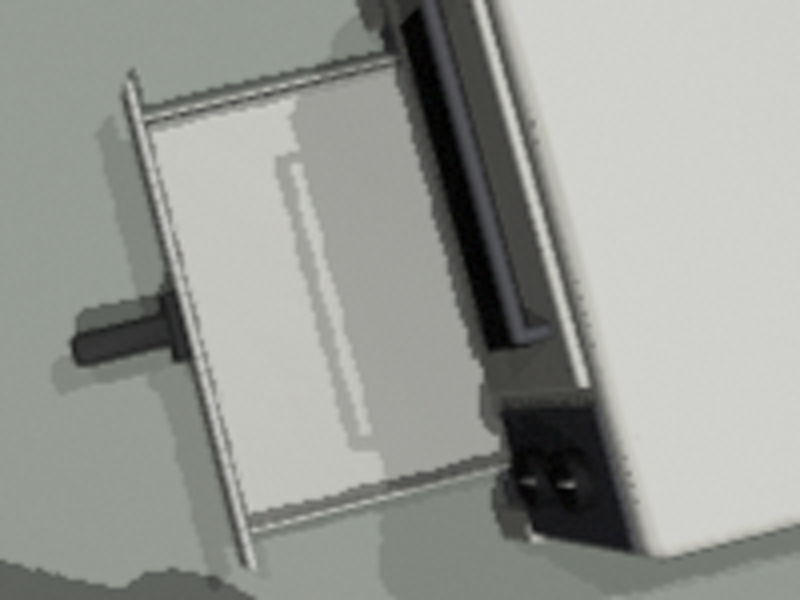

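View pics/scenec.png

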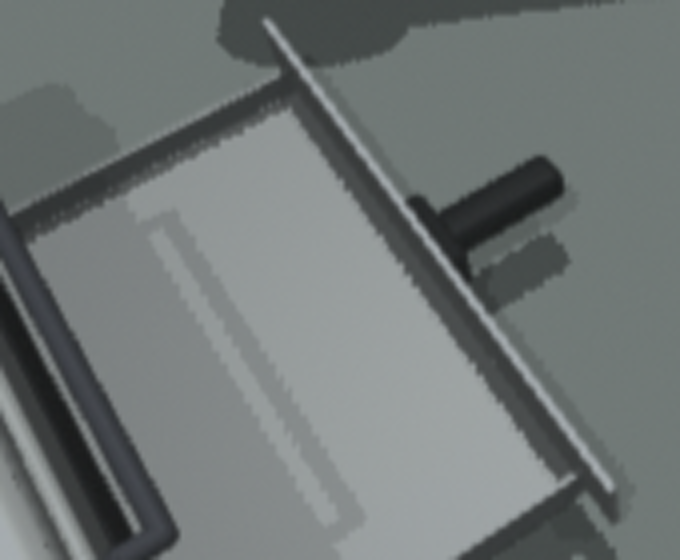

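```bash
cat > h.py <<'E'
import numpy as np
from plant import *
def ray(c,u,v,z):
    d=c["T"][:3,:3]@np.linalg.inv(c["K"])@[u,v,1]; o=c["T"][:3,3]
    return o+d*(z-o[2])/d[2]
E
python3 - <<'E'
from h import *
t=read_camera("top"); s=read_camera("scene")
P=lambda c,l:[print(n,ray(c,u,v,z).round(4)) for n,u,v,z in l]
print("top");P(t,[("pA",281.75,128.75,.064),("pB",311.5,252,.064),("end",268.9,196.8,.05),("foot",291.5,191.5,.05),("bar",365+0,130,.212),("bar end",250+525/4,110+335/4,.212)])
print("scene");P(s,[("pA",243,272.5,.064),("pB",156.5,154.5,.064),("end",228,194,.05),("barend",90+170/4,150+535/4,.212)])
a=ray(t,281.75,128.75,.064);b=ray(t,311.5,252,.064);print(np.linalg.norm(a-b))
E
```

```text
top
pA [ 0.7046 -0.0177  0.064 ]
pB [ 0.365  -0.0882  0.064 ]
end [0.5175 0.022  0.05  ]
foot [ 0.5308 -0.041   0.05  ]
bar [ 0.6605 -0.1985  0.212 ]
bar end [ 0.5093 -0.2293  0.212 ]
scene
pA [ 0.7014 -0.017   0.064 ]
pB [ 0.3649 -0.0899  0.064 ]
end [0.5215 0.022  0.05  ]
barend [ 0.715  -0.1768  0.212 ]
0.34682903783976843
```

```bash
python3 -m creep '[[[0,0,0],[0,0,7]],[[0,0,0],[0,0,7]],[[0,0,0],[0,0,7]],[[0,0,0],[0,0,7]],[[0,0,0],[0,0,7]],[[0,0,0],[0,0,7]],[[0,0,0],[0,0,7]],[[0,0,0],[0,0,7]],[[0,0,0],[0,0,7]],[[0,0,0],[0,0,0]]]' 60 
python3 -m creep '[[[-2.7,1,0],[0,0,0]],[[-2.7,1,0],[0,0,0]],[[-2.7,1,0],[0,0,0]],[[-2.7,1,0],[0,0,0]],[[-2.7,1,0],[0,0,0]],[[-2.7,1,0],[0,0,0]],[[-2.7,1,0],[0,0,0]],[[-2.7,1,0],[0,0,0]],[[-2.7,1,0],[0,0,0]],[[-2.7,1,0],[0,0,0]],[[-2.7,1,0],[0,0,0]],[[-2.7,1,0],[0,0,0]]]'
```

```text
t: 1.08
tool_pos: [0.1553, 0.5795, 0.4046]
orientation: [1.984, 2.435, -0.0]
force: [0.8, 0.3, 0.5]
opening: 0.0559
t: 2.08
tool_pos: [0.3404, 0.2863, 0.4049]
orientation: [1.971, 2.446, 0.001]
force: [-0.8, -0.9, 0.5]
opening: 0.0559
```

```bash
python3 -m creep '[[[-2.7,1,0.5],[0,0,0]],[[-2.7,1,0.5],[0,0,0]],[[-2.7,1,0.5],[0,0,0]],[[-2.7,1,0.5],[0,0,0]],[[-2.7,1,0.5],[0,0,0]],[[-2.7,1,0.5],[0,0,0]],[[-2.7,1,0.5],[0,0,0]],[[-2.7,1,0.5],[0,0,0]],[[-2.7,1,0.5],[0,0,0]],[[-2,0.7,0.5],[0,0,0]],[[0,0,0],[0,0,0]],[[0,0,0],[0,0,0]]]'
cat > where.py <<'E'
from h import *
from scipy.spatial.transform import Rotation as R
s=read_state(); M=R.from_rotvec(s["orientation"]).as_matrix()
g=s["tool_pos"]+M@[0,0,grip_point_offset]
print(s["t"],"grasp pt",g.round(4)); print(M.round(4)); print("q",s["q"].round(3))
E
python3 where.py
python3 - <<'E'
from plant import *
import cv2
c=read_camera("wrist"); cv2.imwrite("pics/w1.png",c["img"][:,:,::-1])
c=read_camera("top"); cv2.imwrite("pics/t1.png",c["img"][:,:,::-1])
E
```

```text
t: 3.08
tool_pos: [0.4897, 0.0497, 0.3543]
orientation: [-1.975, -2.442, 0.001]
force: [-0.4, 0.0, -0.1]
opening: 0.0556
3.0833 grasp pt [0.4894 0.0498 0.187 ]
[[-2.090e-01  9.779e-01 -1.300e-03]
 [ 9.779e-01  2.090e-01  2.000e-04]
 [ 5.000e-04 -1.200e-03 -1.000e+00]]
q [-0.003 -0.135  1.846  0.     1.432 -0.214]
```

View pics/w1.png

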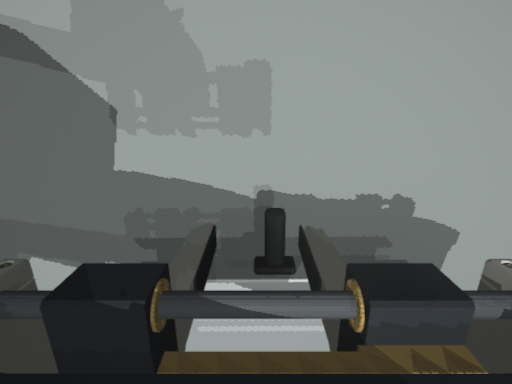

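View pics/t1.png

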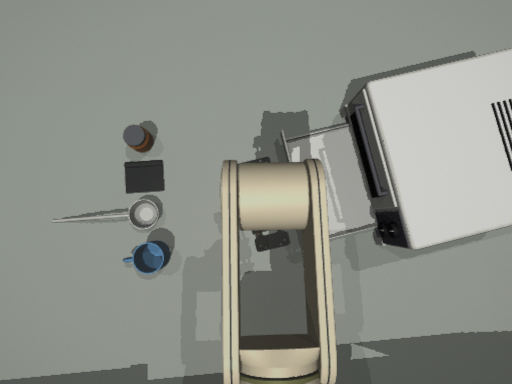

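The wrist view shows the grip upright between the fingers, free end at about (275,209) and foot outer edge at (275,258), square to the jaws.

Run:
```python
from h import *
c=read_camera("wrist")
for z in (.044,.054):
  for p in ((275,209),(275,258)): print(z,p,ray(c,*p,z).round(4))
M=np.array([[-.209,.978],[.978,.209]])
g=np.array([.4894,.0498])
for p in ((275,209),(275,258)):
  print("tool xy rel (cm)",M.T@(ray(c,*p,.054)[:2]-g)*100)
```

```text
0.044 (275, 209) [0.5162 0.0255 0.044 ]
0.044 (275, 258) [ 0.5309 -0.0371  0.044 ]
0.054 (275, 209) [0.5147 0.0292 0.054 ]
0.054 (275, 258) [ 0.5289 -0.0312  0.054 ]
tool xy rel (cm) [-2.54370783  2.04588855]
tool xy rel (cm) [-8.75047221  2.16754724]
```

```bash
python3 -m creep '[[[-2,0.7,0],[0,0,0]],[[-2,0.7,0],[0,0,0]],[[-2,0.75,0],[0,0,0]],[[0,0,1.5],[0,0,0]],[[0,0,1.5],[0,0,0]],[[0,0,1.5],[0,0,0]],[[0,0,1.5],[0,0,0]],[[0,0,1.5],[0,0,0]],[[0,0,0],[0,0,0]]]'; python3 where.py
python3 - <<'E'
from plant import *
import cv2
c=read_camera("wrist"); cv2.imwrite("pics/w2.png",c["img"][:,:,::-1])
E
```

```text
t: 3.98
tool_pos: [0.5216, -0.0024, 0.2769]
orientation: [-1.971, -2.441, 0.004]
force: [-0.3, -0.5, -0.5]
opening: 0.0559
3.9833 grasp pt [ 0.5208 -0.0023  0.1096]
[[-2.104e-01  9.776e-01 -4.500e-03]
 [ 9.776e-01  2.104e-01  6.000e-04]
 [ 1.600e-03 -4.300e-03 -1.000e+00]]
q [-0.103  0.022  1.842  0.     1.282 -0.315]
```

View pics/w2.png

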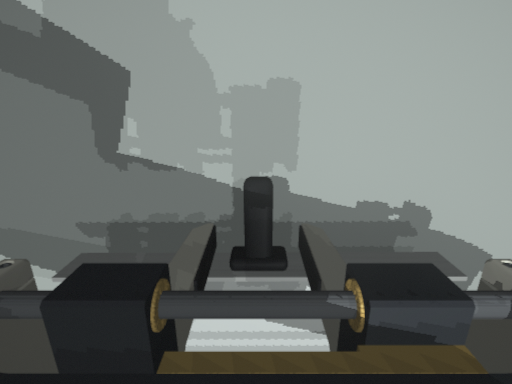

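The grip is centred between the fingers (x≈258, fingers at 207/308). Now I'll lower onto it.

```bash
python3 -m creep '[[[-0.2,0.1,1.3],[0,0,0]],[[0,0,1.3],[0,0,0]],[[0,0,1.3],[0,0,0]],[[0,0,1.3],[0,0,0]],[[0,0,1.3],[0,0,0]],[[0,0,0],[0,0,0]],[[0,0,0],[0,0,0]],[[0,0,0],[0,0,0]]]'; python3 where.py
python3 - <<'E'
from plant import *
import cv2
c=read_camera("wrist"); cv2.imwrite("pics/w3.png",c["img"][:,:,::-1])
c=read_camera("scene"); cv2.imwrite("pics/s3.png",c["img"][:,:,::-1])
E
```

```text
t: 4.7
tool_pos: [0.5251, -0.0052, 0.2164]
orientation: [1.975, 2.441, 0.002]
force: [0.1, 0.1, 0.9]
opening: 0.0558
4.7 grasp pt [ 0.5255 -0.0052  0.0491]
[[-2.086e-01  9.780e-01  1.900e-03]
 [ 9.780e-01  2.086e-01 -2.000e-04]
 [-6.000e-04  1.900e-03 -1.000e+00]]
q [-0.108  0.107  1.874  0.     1.158 -0.318]
```

View pics/w3.png

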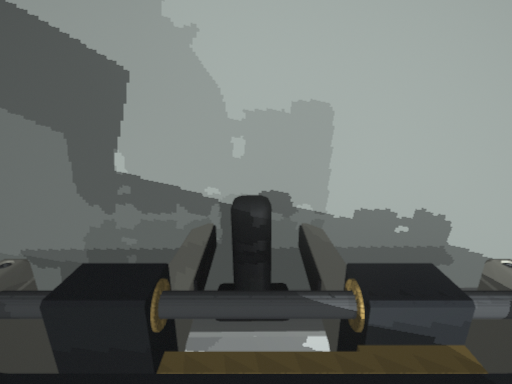

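View pics/s3.png

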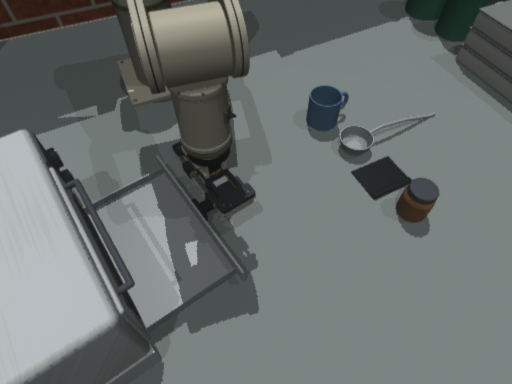

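```bash
python3 -m creep '[[[0,-0.15,0.25],[0,0,0]],[[0,-0.15,0.25],[0,0,0]],[[0,0,0],[0,0,0]]]'; python3 where.py
python3 -m creep '[[[0,0,0],[0,0,0]],[[0,0,0],[0,0,0]],[[0,0,0],[0,0,0]],[[0,0,0],[0,0,0]],[[0,0,0],[0,0,0]],[[0,0,0],[0,0,0]],[[0,0,0],[0,0,0]],[[0,0,0],[0,0,0]],[[0,0,0],[0,0,0]],[[0,0,0],[0,0,0]]]' 10 25; python3 where.py
```

```text
t: 5.05
tool_pos: [0.5211, -0.0061, 0.2094]
orientation: [-1.977, -2.441, 0.001]
force: [0.1, -0.2, -0.1]
opening: 0.0557
5.05 grasp pt [ 0.521  -0.0061  0.0421]
[[-2.079e-01  9.781e-01 -7.000e-04]
 [ 9.781e-01  2.079e-01  1.000e-04]
 [ 2.000e-04 -6.000e-04 -1.000e+00]]
q [-0.11   0.109  1.887 -0.     1.146 -0.32 ]
t: 5.88
tool_pos: [0.5219, -0.006, 0.2098]
orientation: [1.976, 2.441, 0.001]
force: [4.9, 0.8, -3.1]
opening: 0.0239
5.8833 grasp pt [ 0.5221 -0.006   0.0425]
[[-2.081e-01  9.781e-01  1.100e-03]
 [ 9.781e-01  2.081e-01  0.000e+00]
 [-2.000e-04  1.100e-03 -1.000e+00]]
q [-0.11   0.109  1.886  0.     1.146 -0.319]
```

```bash
cat > chk.py <<'E'
import sys
from h import *
from scipy.spatial.transform import Rotation as R
s=read_state(); M=R.from_rotvec(s["orientation"]).as_matrix()
g=s["tool_pos"]+M@[0,0,grip_point_offset]
u=np.array([-.208,.978,0]); v=np.array([.978,.208,0])
F=s["force"]
print(f"t {s['t']:.2f} along-out {g@u*1000:.1f}mm side {g@v*1000:.1f} z {g[2]*1000:.1f} | push {F@u:.2f} side {F@v:.1f} Fz {F[2]:.1f} open {s['opening']*1000:.1f}")
if len(sys.argv)>1 and F@u>float(sys.argv[1]): print("STOP"); sys.exit(1)
E
python3 chk.py; python3 -m creep '[[[-0.1,0.05,0],[0,0,0]],[[-0.1,0,0],[0,0,0]],[[-0.1,0,0],[0,0,0]],[[-0.1,0,0],[0,0,0]],[[-0.1,0,0],[0,0,0]],[[0,0,0],[0,0,0]]]' >/dev/null; python3 chk.py;  python3 -m creep '[[[-0.1,0,0],[0,0,0]],[[-0.1,0,0],[0,0,0]],[[-0.1,0,0],[0,0,0]]]' >/dev/null; python3 chk.py;python3 -m creep '[[[0,0,0],[0,0,0]]]' >/dev/null; python3 chk.py;python3 -m creep '[[[0,0,0],[0,0,0]]]' >/dev/null; python3 chk.py
```

```text
t 5.88 along-out -114.4mm side 509.3 z 42.5 | push -0.21 side 5.0 Fz -3.1 open 23.9
t 6.38 along-out -119.7mm side 509.4 z 42.5 | push 2.21 side 2.9 Fz -0.6 open 23.8
t 6.63 along-out -122.5mm side 509.4 z 42.5 | push 2.26 side 3.9 Fz -1.8 open 23.9
t 6.72 along-out -122.7mm side 509.4 z 42.5 | push 0.98 side 3.4 Fz -0.8 open 23.4
t 6.80 along-out -122.7mm side 509.4 z 42.5 | push 0.48 side 4.1 Fz -2.4 open 23.7
```

```bash
python3 -m creep '[[[-0.1,0,0],[0,0,0]],[[-0.1,0,0],[0,0,0]],[[-0.1,0,0],[0,0,0]],[[-0.1,0,0],[0,0,0]]]' >/dev/null; python3 chk.py 4.5 &&
python3 -m creep '[[[-0.1,0,0],[0,0,0]],[[-0.1,0,0],[0,0,0]],[[-0.1,0,0],[0,0,0]],[[-0.1,0,0],[0,0,0]]]' >/dev/null && python3 chk.py 4.5 &&
python3 -m creep '[[[-0.1,0,0],[0,0,0]],[[-0.1,0,0],[0,0,0]],[[-0.1,0,0],[0,0,0]],[[-0.1,0,0],[0,0,0]]]' >/dev/null && python3 chk.py 4.5 &&
python3 -m creep '[[[-0.1,0,0],[0,0,0]],[[-0.1,0,0],[0,0,0]],[[-0.1,0,0],[0,0,0]],[[-0.1,0,0],[0,0,0]]]' >/dev/null && python3 chk.py 4.5 &&
python3 -m creep '[[[-0.1,0,0],[0,0,0]],[[-0.1,0,0],[0,0,0]],[[-0.1,0,0],[0,0,0]]]' >/dev/null && python3 chk.py 4.5 &&
python3 -m creep '[[[-0.1,0,0],[0,0,0]],[[-0.1,0,0],[0,0,0]],[[-0.1,0,0],[0,0,0]]]' >/dev/null && python3 chk.py 4.5 &&
python3 -m creep '[[[-0.1,0,0],[0,0,0]],[[-0.1,0,0],[0,0,0]],[[-0.1,0,0],[0,0,0]]]' >/dev/null && python3 chk.py 4.5 &&
python3 -m creep '[[[-0.1,0,0],[0,0,0]],[[-0.1,0,0],[0,0,0]],[[-0.1,0,0],[0,0,0]]]' >/dev/null && python3 chk.py 4.5
```

```text
t 7.13 along-out -126.5mm side 509.4 z 42.5 | push 1.79 side 4.9 Fz -1.0 open 23.8
t 7.47 along-out -130.5mm side 509.5 z 42.5 | push 2.10 side 5.3 Fz -1.6 open 24.1
t 7.80 along-out -134.5mm side 509.5 z 42.5 | push 2.68 side 4.2 Fz -1.9 open 24.1
t 8.13 along-out -138.5mm side 509.5 z 42.5 | push 2.14 side 4.3 Fz -2.0 open 24.1
t 8.38 along-out -141.5mm side 509.6 z 42.5 | push 1.85 side 5.8 Fz -2.8 open 23.9
t 8.63 along-out -144.5mm side 509.6 z 42.5 | push 2.50 side 6.0 Fz -2.7 open 23.6
t 8.88 along-out -147.5mm side 509.6 z 42.5 | push 2.23 side 5.8 Fz -2.1 open 23.9
t 9.13 along-out -150.5mm side 509.6 z 42.5 | push 1.98 side 5.9 Fz -1.6 open 23.8
```

```bash
python3 -m creep '[[[-0.1,0,0],[0,0,0]],[[-0.1,0,0],[0,0,0]]]' >/dev/null && python3 chk.py 4.2 &&
python3 -m creep '[[[-0.1,0,0],[0,0,0]],[[-0.1,0,0],[0,0,0]]]' >/dev/null && python3 chk.py 4.2 &&
python3 -m creep '[[[-0.1,0,0],[0,0,0]],[[-0.1,0,0],[0,0,0]]]' >/dev/null && python3 chk.py 4.2 &&
python3 -m creep '[[[-0.1,0,0],[0,0,0]],[[-0.1,0,0],[0,0,0]]]' >/dev/null && python3 chk.py 4.2 &&
python3 -m creep '[[[-0.1,0,0],[0,0,0]],[[-0.1,0,0],[0,0,0]]]' >/dev/null && python3 chk.py 4.2 &&
python3 -m creep '[[[-0.1,0,0],[0,0,0]],[[-0.1,0,0],[0,0,0]]]' >/dev/null && python3 chk.py 4.2 &&
python3 -m creep '[[[-0.1,0,0],[0,0,0]],[[-0.1,0,0],[0,0,0]]]' >/dev/null && python3 chk.py 4.2 &&
python3 -m creep '[[[-0.1,0,0],[0,0,0]],[[-0.1,0,0],[0,0,0]]]' >/dev/null && python3 chk.py 4.2 &&
python3 -m creep '[[[-0.1,0,0],[0,0,0]],[[-0.1,0,0],[0,0,0]]]' >/dev/null && python3 chk.py 4.2 &&
python3 -m creep '[[[-0.1,0,0],[0,0,0]],[[-0.1,0,0],[0,0,0]]]' >/dev/null && python3 chk.py 4.2 &&
python3 -m creep '[[[-0.1,0,0],[0,0,0]],[[-0.1,0,0],[0,0,0]]]' >/dev/null && python3 chk.py 4.2 &&
python3 -m creep '[[[-0.1,0,0],[0,0,0]],[[-0.1,0,0],[0,0,0]]]' >/dev/null && python3 chk.py 4.2
```

```text
t 9.30 along-out -152.5mm side 509.7 z 42.5 | push 1.61 side 7.1 Fz -2.6 open 23.9
t 9.47 along-out -154.5mm side 509.6 z 42.5 | push 2.04 side 6.1 Fz -1.8 open 23.8
t 9.63 along-out -156.5mm side 509.7 z 42.5 | push 2.09 side 5.8 Fz -2.4 open 23.5
t 9.80 along-out -158.5mm side 509.7 z 42.5 | push 1.30 side 6.8 Fz -2.4 open 24.1
t 9.97 along-out -160.5mm side 509.7 z 42.5 | push 1.75 side 7.2 Fz -2.5 open 23.6
t 10.13 along-out -162.5mm side 509.8 z 42.5 | push 2.53 side 7.4 Fz -2.5 open 23.9
t 10.30 along-out -164.5mm side 509.8 z 42.5 | push 1.48 side 6.3 Fz -3.1 open 23.7
t 10.47 along-out -166.5mm side 509.8 z 42.5 | push 1.75 side 6.4 Fz -3.4 open 23.9
t 10.63 along-out -168.4mm side 509.8 z 42.5 | push 2.90 side 6.9 Fz -2.9 open 23.6
t 10.80 along-out -170.4mm side 509.8 z 42.5 | push 2.09 side 6.1 Fz -3.0 open 23.9
t 10.97 along-out -172.4mm side 509.8 z 42.5 | push 2.24 side 8.8 Fz -3.2 open 24.1
t 11.13 along-out -174.4mm side 509.8 z 42.5 | push 2.53 side 8.3 Fz -3.5 open 23.6
```

```bash
python3 -m creep '[[[-0.1,0.05,0],[0,0,0]],[[-0.1,0.05,0],[0,0,0]]]' >/dev/null && python3 chk.py 4.2 &&
python3 -m creep '[[[-0.1,0,0],[0,0,0]],[[-0.1,0,0],[0,0,0]]]' >/dev/null && python3 chk.py 4.2 &&
python3 -m creep '[[[-0.1,0,0],[0,0,0]],[[-0.1,0,0],[0,0,0]]]' >/dev/null && python3 chk.py 4.2 &&
python3 -m creep '[[[-0.1,0,0],[0,0,0]],[[-0.1,0,0],[0,0,0]]]' >/dev/null && python3 chk.py 4.2 &&
python3 -m creep '[[[-0.1,0,0],[0,0,0]],[[-0.1,0,0],[0,0,0]]]' >/dev/null && python3 chk.py 4.2 &&
python3 -m creep '[[[-0.1,0,0],[0,0,0]],[[-0.1,0.02,0],[0,0,0]]]' >/dev/null && python3 chk.py 4.2 &&
python3 -m creep '[[[-0.1,0,0],[0,0,0]],[[-0.1,0,0],[0,0,0]]]' >/dev/null && python3 chk.py 4.2 &&
python3 -m creep '[[[-0.1,0,0],[0,0,0]],[[-0.1,0,0],[0,0,0]]]' >/dev/null && python3 chk.py 4.2 &&
python3 -m creep '[[[-0.1,0,0],[0,0,0]],[[-0.1,0,0],[0,0,0]]]' >/dev/null && python3 chk.py 4.2 &&
python3 -m creep '[[[-0.1,0,0],[0,0,0]],[[-0.1,0,0],[0,0,0]]]' >/dev/null && python3 chk.py 4.2 &&
python3 -m creep '[[[-0.1,0,0],[0,0,0]],[[-0.1,0.02,0],[0,0,0]]]' >/dev/null && python3 chk.py 4.2 &&
python3 -m creep '[[[-0.1,0,0],[0,0,0]],[[-0.1,0,0],[0,0,0]]]' >/dev/null && python3 chk.py 4.2
```

```text
t 11.30 along-out -176.5mm side 509.9 z 42.5 | push 1.95 side -1.2 Fz 4.4 open 23.8
t 11.47 along-out -178.6mm side 509.9 z 42.5 | push 1.70 side -0.4 Fz 3.5 open 23.8
t 11.63 along-out -180.6mm side 510.0 z 42.5 | push 2.12 side -1.7 Fz 4.8 open 23.9
t 11.80 along-out -182.6mm side 510.0 z 42.5 | push 2.24 side -2.1 Fz 4.4 open 23.8
t 11.97 along-out -184.4mm side 509.9 z 42.5 | push 4.74 side -3.2 Fz 6.5 open 23.9
STOP
```

```bash
python3 -m creep '[[[-0.1,0,0],[0,0,0]]]' >/dev/null && python3 chk.py 7.5 &&
python3 -m creep '[[[-0.1,0,0],[0,0,0]]]' >/dev/null && python3 chk.py 7.5
```

```text
t 12.05 along-out -185.1mm side 510.0 z 42.5 | push 6.01 side -2.8 Fz 6.6 open 23.8
t 12.13 along-out -185.8mm side 510.0 z 42.5 | push 7.51 side -2.9 Fz 6.9 open 23.3
STOP
```

```bash
python3 -m creep '[[[-0.1,0,0],[0,0,0]]]' >/dev/null; python3 chk.py; python3 -m creep '[[[0,0,0],[0,0,0]]]' >/dev/null; python3 chk.py; python3 -m creep '[[[0,0,0],[0,0,0]]]' >/dev/null; python3 chk.py
```

```text
t 12.22 along-out -186.5mm side 510.0 z 42.5 | push 8.53 side -1.8 Fz 7.4 open 24.0
t 12.30 along-out -186.7mm side 510.0 z 42.5 | push 5.24 side -2.1 Fz 6.7 open 23.7
t 12.38 along-out -186.8mm side 510.0 z 42.5 | push 5.25 side -2.4 Fz 6.6 open 23.9
```

A clear bind: push rose steadily from 2.2 N to 8.5 N over about 4 mm, roughly 6 N above the drag. Now I'll draw back 20 mm.

```bash
python3 -m creep '[[[0.1,0,0],[0,0,0]],[[0.2,0,0],[0,0,0]],[[0.2,0,0],[0,0,0]],[[0.2,0,0],[0,0,0]],[[0.2,0,0],[0,0,0]]]' >/dev/null; python3 chk.py; python3 -m creep '[[[0.2,0,0],[0,0,0]],[[0.2,0,0],[0,0,0]],[[0.2,0,0],[0,0,0]],[[0.2,0,0],[0,0,0]],[[0.2,0,0],[0,0,0]]]' >/dev/null; python3 chk.py;  python3 -m creep '[[[0.1,0,0],[0,0,0]],[[0,0,0],[0,0,0]],[[0,0,0],[0,0,0]],[[0,0,0],[0,0,0]]]' >/dev/null; python3 chk.py
```

```text
t 12.80 along-out -178.6mm side 509.9 z 42.5 | push -2.52 side -4.8 Fz 5.0 open 23.9
t 13.22 along-out -168.5mm side 509.9 z 42.5 | push -1.62 side -5.9 Fz 6.9 open 23.4
t 13.55 along-out -167.3mm side 509.8 z 42.5 | push -0.91 side -5.1 Fz 6.0 open 23.9
```

```bash
python3 -m creep '[[[0.05,-0.06,0],[0,0,0]],[[0,0,0],[0,0,0]]]' >/dev/null; python3 chk.py; python3 -m creep '[[[0,0,0],[0,0,0]],[[0,0,0],[0,0,0]],[[0,0,0],[0,0,0]],[[0,0,0],[0,0,0]],[[0,0,0],[0,0,0]],[[0,0,0],[0,0,0]],[[0,0,0],[0,0,0]]]' 60 >/dev/null; python3 chk.py
python3 - <<'E'
from plant import *
import cv2
c=read_camera("wrist"); cv2.imwrite("pics/w4.png",c["img"][:,:,::-1])
E
```

```text
t 13.72 along-out -166.9mm side 509.8 z 42.5 | push -2.02 side -1.2 Fz 2.5 open 23.9
t 14.30 along-out -166.9mm side 509.7 z 42.4 | push 1.04 side -0.7 Fz -0.1 open 55.6
```

View pics/w4.png

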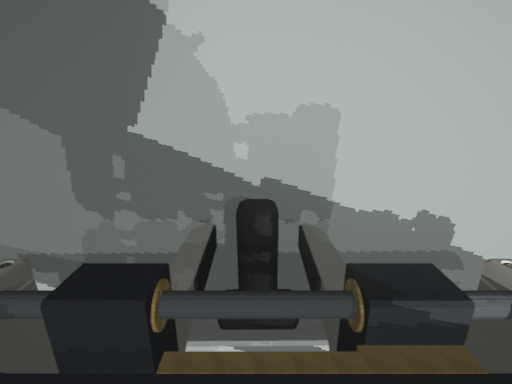

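The jaws are open, with the grip (x≈258) centred and clear of both fingers (about 210 and 305). I'll go straight up, then back off.

```bash
python3 -m creep '[[[0,0,-1],[0,0,0]],[[0,0,-1.5],[0,0,0]],[[0,0,-1.5],[0,0,0]],[[0,0,-1.5],[0,0,0]],[[0,0,-2],[0,0,0]],[[0,0,-2],[0,0,0]],[[0,0,-2],[0,0,0]],[[0,0,-2],[0,0,0]],[[0,0,-2],[0,0,0]],[[0,0,0],[0,0,0]]]' >/dev/null; python3 chk.py
python3 -m creep '[[[2.5,-2.5,0],[0,0,0]],[[2.5,-2.5,0],[0,0,0]],[[2.5,-2.5,0],[0,0,0]],[[2.5,-2.5,0],[0,0,0]],[[2,-2,0],[0,0,0]],[[0,0,0],[0,0,0]],[[0,0,0],[0,0,0]],[[0,0,0],[0,0,0]]]'>/dev/null; python3 chk.py
python3 - <<'E'
from h import *
import cv2
c=read_camera("top"); cv2.imwrite("pics/t5.png",c["img"][:,:,::-1])
c=read_camera("scene"); cv2.imwrite("pics/s5.png",c["img"][:,:,::-1])
E
```

```text
t 15.18 along-out -167.9mm side 512.0 z 203.3 | push 0.10 side 1.6 Fz 1.4 open 55.9
t 15.85 along-out -47.1mm side 390.1 z 197.7 | push 0.05 side 0.4 Fz -1.0 open 55.8
```

View pics/t5.png

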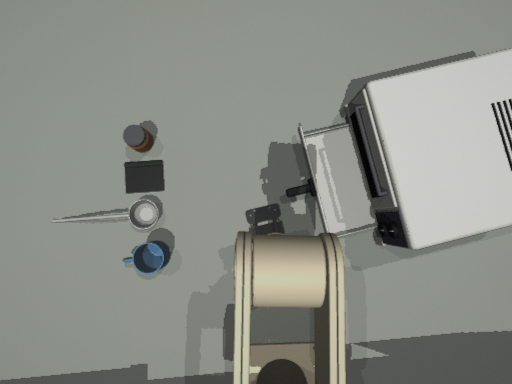

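View pics/s5.png

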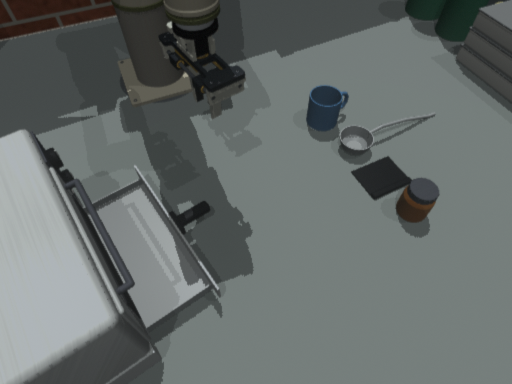

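The grip's free end moved in the top view from (269,197) to about (287,192). That is about 51 mm, against 52.4 mm from the arm's own reading, so there was no slip. The mug, ladle, scraper and jar are at the same pixels as before, and the arm is clear.

```bash
python3 -m creep '[[[0,0,0],[0,0,0]],[[0,0,0],[0,0,0]],[[0,0,0],[0,0,0]]]'; python3 -c "
from plant import *
print(close_job())"
```

```text
t: 16.2
tool_pos: [0.3914, 0.0349, 0.3646]
orientation: [-1.978, -2.44, 0.001]
force: [0.3, -0.5, -0.2]
opening: 0.0558
the job is handed in; nothing more can be done
None
```

I eased the tray in until it started to bind, drew it back about 20 mm, let go of it and handed the job in at 16.2 s.

- **Bind:** The tray ran in with an even drag of about 2 N. After roughly 69 mm of travel the push began to climb, and I stopped at 8.5 N after about 3 to 4 mm more. That is about 6 N above the drag, a clear bind but well short of forcing.
- **Drawn back:** The arm's reading shows 19.9 mm. The pull was 1.6 to 2.5 N while it moved, about the normal drag, so the tray is left running free.
- **Last checks:**
  - The top picture puts the tray about 51 mm in from where it started, against 52.4 mm from the arm, so the grip did not slip noticeably.
  - The scraper, jar, ladle and mug look unmoved.
  - The gripper is open and well clear of everything, and no check failed.
- **Side load:** While I held the grip, a sideways load of up to about 9 N built up because my line of travel was slightly off. I eased it partway through and again before letting go.

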